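# Load the indicator rod and hold the amber viewing screen at the mark

## Robot

A 6-joint arm with a two-finger parallel gripper is mounted at the origin on the work surface. World frame = base frame: x ahead of the robot, y to its left, z up, the work surface at z = 0. Lengths are in m, angles in degrees, forces in N, time in s.
With the tool pointing down it reaches from about 0.4 to 0.825 m from the base axis. Payload 7 kg.
Tool frame: the origin (TCP) lies at the very end of the fingers, on their centre line; the grasp point (between the pads) lies 19 mm behind it; z points along the fingers, y is the line along which they close (so a half turn about z gives the same grasp; the last joint's range is limited). The gripper opens to 88 mm and grips with 3 to 60 N. Pads are 19 mm wide; open, the fingers measure 130 mm over their backs; the gripper's body (78 mm by 193 mm) begins 47 mm behind the grasp point.
Start: joints at [90.418, 20.546, 0.682, 0, -70.136, -16.507], TCP at [0.187, 0.649, 0.227] pointing down, gripper open.
Joint ranges: [-176.03, 176.03], [-82.01, 121.73], [-58.28, 71.71], [-173.87, 95.51], [-174.79, -0.11], [-173.66, 173.66]. Speed limits (degrees/s): [136.94, 136.94, 172.46, 180, 180, 180].

## Interface

Orientations are given as [roll, pitch, yaw] about the fixed x, y, z axes, in that order (R = Rz(yaw) Ry(pitch) Rx(roll)).
In Python, from plant import ctrl, cams, workorder gives the robot as it stands.
- The arm moves only by the tool play_rows, never from a script. Its argument "motion" is a list of rows, each an object of numbers: "x", "y", "z": the shift along the tool's x, y, z normalised to -1 to 1, where 1 is 0.025 m; "rx", "ry", "rz": the turn, a rotation vector about the tool's x, y, z normalised to -1 to 1, where 1 is 4 degrees. A call has 1 to 20 rows; each row shifts and turns the commanded pose from where the row before left it, along the tool's axes as they then stand; what a row does not reach is not made up. A row lasts 1/8 s, in which the tool goes at most 62.5 mm and 10.7 degrees, less where a joint would pass 70% of its speed; a pose out of reach is approached as far as the arm can. A call with a number of a shift or a turn outside -1 to 1 is refused whole. A call with a gripper value outside its range is refused whole. "fingers" is the opening, from -1 (shut) to 1 (fully open), set as the call begins (left out, the last holds). The fingers move at their own pace and stop on an object; the grip force is fixed at half the most. Time passes only in rows, so rows that do not move let the fingers close. It gives the time, the measured TCP pose, the force, the opening and the grip force at its end, in the units of the state.
- ctrl.get_obs(): the state, without advancing time (a new reading comes with each control period).
- cams.snapshot(name): name is "side" or "top"; returns the picture (480x640x3 uint8, blue, green, red); there is no depth.
- cams.get_calibration(name): a dict with "vertical_fov" (degrees; the focal length in pixels is half the picture's height over the tangent of half this angle, whatever the lens; pixels are square), "cx", "cy" (the principal point, pixels), "position" and "rotation" of the camera in the world. Camera axes: x right, y up, looking along -z (the intrinsics and any distortion apply to the point x, -y, -z); pixel columns grow to the right and rows downward; lengths in m; the calibration is good to about 2 mm. A picture is of the moment at which its call begins. get_calibration takes no time and is no camera call.
- workorder.close_job(): hands the job in; it is judged then, once.
The state is a dict: "clock": time; "joint_pos": joint angles; "qvel": joint speeds; "tau": joint torques, N m; "tool_pos": TCP position; "orientation": TCP orientation; "force": force on the tool from outside, world axes, zero at the start; "moment": the same for the moment, N m; "opening": finger opening in m; "gripper_force": force on a finger pad.
Only numpy, scipy, OpenCV 4.12 (cv2) and the standard library are available. Lean on these libraries where they do the work, as an engineer would, in place of code of your own. Each camera call takes 0.05 s, during which the arm holds its last target. There are 200 camera calls.

## Task

Take the orange-capped rod out of the wooden block and push it down into the glass vial at the front of the blue-light viewer until its cap sits on the rim, then let go of it. Then lift the viewer's amber screen by its front bar until it lines up with the red angle arm beside it, and finish while still holding it there, since it falls shut by itself and a colleague is about to look through it. Leave the red arm and everything else on the bench where they are.

Things in the scene. Friction and masses are not known exactly. Their poses are not given: they have to be found in the camera images.
- rod: Indicator rod, 15 g, standing upright in one of the three holes of the wooden block: a white shaft 6 mm in diameter and 80 mm long with an ORANGE round cap 16 mm in diameter and 30 mm tall on top (110 mm overall). Origin at the centre of the shaft's lower end, z up along the rod to the cap; the cap's middle is 95 mm above the origin. The colours' places in the block vary.
- rod_blue: Same rod with a BLUE cap, a spare in the same block; stays there.
- rod_black: Same rod with a BLACK cap, a spare in the same block; stays there.
- rod_block: Fixed pale wooden block, 160 x 55 x 45 mm, origin at the centre of its underside, x along its length. Three holes 7.5 mm wide and 35 mm deep in a row along x, 50 mm apart, hold the rods upright with their lower ends 10 mm above the bench.
- viewer: Fixed white lamp box 175 x 240 x 68 mm with a blue top, origin on the bench under it; its x axis points from the vial side (front, towards the robot) to the hinge side (back), y to its left as seen by the robot, where the vial stands.
- vial_mouth (a point): Centre of the mouth of the fixed upright clear glass vial on the viewer's front left tongue: bore 11 mm, outside 19 mm, rim 102 mm above the bench, 84 mm deep inside. With the rod home its cap rests on the rim and its lower end is 80 mm below this point.
- flap: Amber screen with a black frame, 175 x 222 mm, 0.2 to 0.42 kg, hinged along the viewer's back edge, turning freely and falling shut. Origin on the hinge line, 75 mm above the bench, midway along it; y runs along the hinge, x points away from the front bar (the bar lies at x = -230 mm). Shut, it lies level; it opens upwards to at most 1.3 rad.
- flap_bar (a point): Middle of the screen's lifting bar: a level aluminium bar 10 mm in diameter, 104 mm clear between its two arms, along the flap's y axis, 230 mm from the hinge line and 55 mm in front of the screen's frame. Same axes as the flap. Shut, it is 75 mm above the bench with nothing under it. It can be pinched from above and turns between the fingers.
- mark_tip (a point): Free end of the red angle arm: an 8 mm square bar, 200 mm from hinge to end, on the viewer's right side (robot's view), 133 mm right of the screen's middle. It turns stiffly about the screen's hinge line and is set 0.45 to 0.85 rad above level. Its x axis points along the arm to the hinge, like the flap's x axis. The screen is at the mark when parallel with the arm.
- slide_box: Bystander: blue slide box with a white lid, 87 x 107 x 36 mm, origin at its underside.
- beaker: Bystander: clear beaker, 68 mm wide, 90 mm tall, origin at its underside.
- bottle: Bystander: amber bottle with a black cap, 60 mm wide, 130 mm tall, origin at its underside.
- dish: Bystander: clear flat culture dish, 94 mm wide, 18 mm tall, origin at its underside.
- counter: Bystander: small grey tally counter with four black keys, 60 x 100 x 34 mm, origin at its underside.

How it is judged:
By the outcome, as a careful person would: the job done as asked, in the order asked, and still so for the second after the job is handed in, while the arm keeps its last pose, push and grip.
It also fails if it takes over 48 s, if anything falls off the work surface, if the arm or the gripper's body presses on something with over 40 N, if the wrist force passes 120 N, or if a joint passes its speed limit or range.

## Working session

There is one attempt and no reset: what is moved stays moved. The work goes in short steps, Python scripts to look and compute and a tool call to move; the robot and the scene stay as the last step left them, time stands still between calls to the robot, and variables do not carry over. Pictures are saved under pics/ and viewed, at most 10 in all, crops included, and the job is handed in when it is done.

Besides the shell and the picture viewer there is one more tool, called after "Emit:" by a JSON object that holds its "fn" and its "kwargs", one argument or row to a line. play_rows: Moves the arm, as the interface text tells. Its arguments: {"type":"object","properties":{"motion":{"type":"array"},"fingers":{"type":"number"}},"required":["motion"]}

```bash
ls; mkdir -p pics
python3 - <<'E'
from plant import ctrl,cams,workorder
import cv2
for n in("side","top"):
    print(n,cams.get_calibration(n)); cv2.imwrite(f"pics/{n}0.png",cams.snapshot(n))
print(ctrl.get_obs())
E
```

```text
pics
side {'vertical_fov': 52.57525860991416, 'cx': 316.8019123915992, 'cy': 243.1467010483477, 'position': array([0.31806267, 0.7321207 , 1.05129327]), 'rotation': array([  38.67422102,   -0.17803107, -161.66057255])}
top {'vertical_fov': 47.41951031430338, 'cx': 319.91437220788254, 'cy': 247.2094478802948, 'position': array([ 0.47459256, -0.00305592,  1.35318571]), 'rotation': array([  2.16656281,  -0.14962055, -89.4642664 ])}
{'clock': 0.1, 'joint_pos': array([ 9.04183770e+01,  2.05867210e+01,  6.39547237e-01, -1.57130529e-02,
       -7.01338652e+01, -1.65074480e+01]), 'qvel': array([ 0.03109365, -0.11389989,  0.11131518, -0.05281042,  0.14984184,
        0.10146632]), 'tau': array([-2.64644383e-03, -5.84163308e+01,  2.93749040e+01,  7.01551795e+00,
        1.01687617e-02, -4.62517312e-05]), 'tool_pos': array([0.18697465, 0.64815485, 0.22573359]), 'orientation': array([ 1.79918104e+02, -8.86499845e-03, -1.60944149e+01]), 'force': array([-0.15991824, -0.91311493,  0.44073852]), 'moment': array([-0.04029687,  0.05839936, -0.00955604]), 'gripper_force': 0.0, 'opening': 0.08772956458558293}
```

View pics/top0.png

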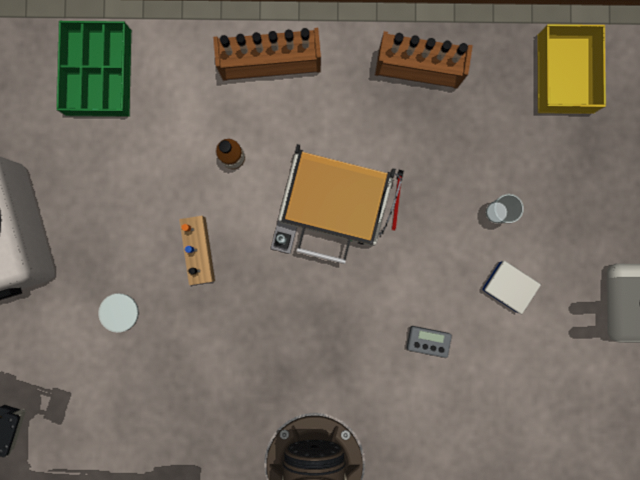

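View pics/side0.png

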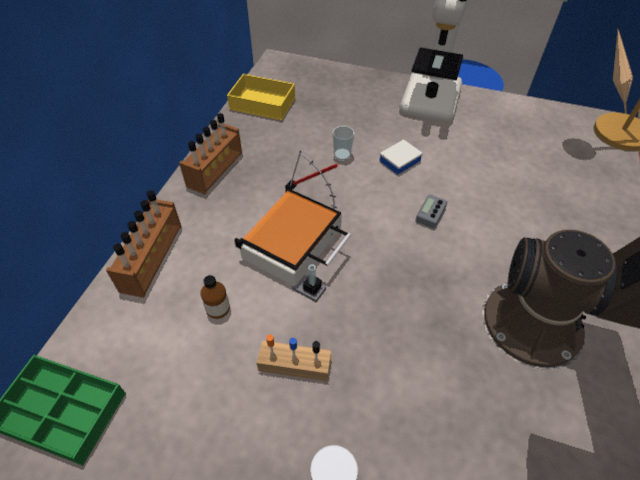

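The top view shows the block, with orange at (186,228), blue at (189,249) and black at (193,271). The viewer is centred near (338,197), with the vial at (282,239), the bar around (320,257) and the red arm at (397,200). The side view shows the same items: orange cap (270,341), vial (312,268), bar (330,248) and red arm (293,185)-(336,167). I'll zoom in for precise pixels.

Run:
```python
import cv2
a=cv2.imread("pics/top0.png")[135:295,165:415]; cv2.imwrite("pics/topz.png",cv2.resize(a,None,fx=3.2,fy=3.2,interpolation=cv2.INTER_CUBIC))
a=cv2.imread("pics/side0.png")[140:390,225:365]; a=cv2.rotate(a,cv2.ROTATE_90_COUNTERCLOCKWISE); cv2.imwrite("pics/sidez.png",cv2.resize(a,None,fx=3.2,fy=3.2,interpolation=cv2.INTER_CUBIC))
```

```text
(no output)
```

View pics/topz.png

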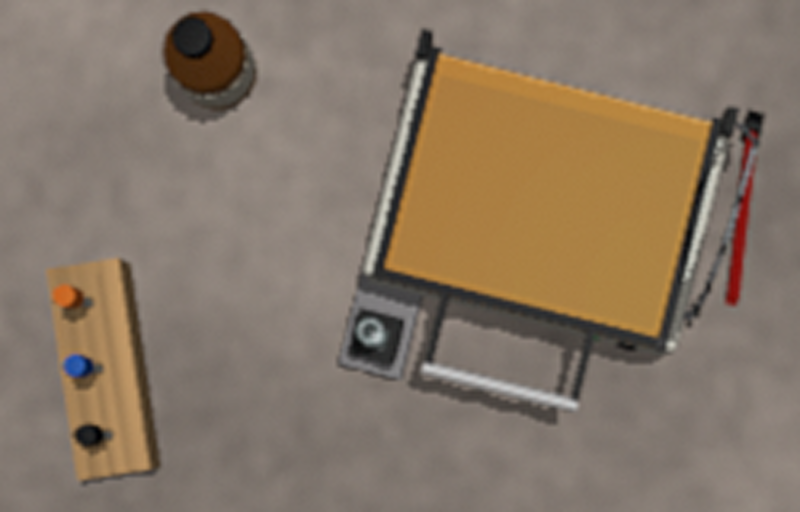

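View pics/sidez.png

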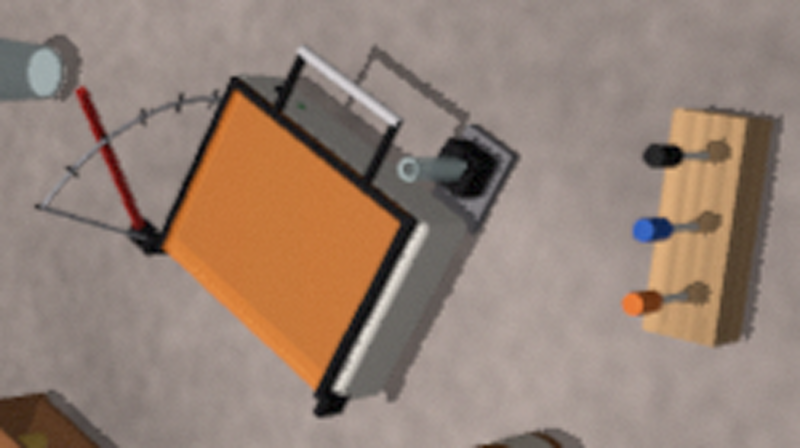

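Top zoom: cap (67,296), rim (370,332), bar ends (423,369) and (577,405), red tip (733,302), red root (752,128). Side zoom: cap top (634,302), rim (408,169), bar ends (398,123) and (302,51), red tip (83,92), red root (140,225). Next I'll triangulate these and check them against the known heights.

```bash
cat > h.py <<'E'
import numpy as np
from scipy.spatial.transform import Rotation as R
from plant import cams
def ray(n,u,v):
    c=cams.get_calibration(n); f=240/np.tan(np.radians(c["vertical_fov"]/2))
    d=R.from_euler("xyz",c["rotation"],degrees=True).apply([(u-c["cx"])/f,-(v-c["cy"])/f,-1])
    return np.array(c["position"]),d/np.linalg.norm(d)
def tri(t,s):
    (p,a),(q,b)=ray("top",*t),ray("side",*s)
    k=np.linalg.lstsq(np.c_[a,-b],q-p,rcond=None)[0]
    A,B=p+k[0]*a,q+k[1]*b
    return (A+B)/2,np.linalg.norm(A-B)
def atz(n,uv,z):
    p,d=ray(n,*uv); return p+d*(z-p[2])/d[2]
T=lambda X,Y:(165+X/3.2-.35,135+Y/3.2-.35)
S=lambda X,Y:(364-Y/3.2+.35,140+X/3.2-.35)
E
python3 - <<'E'
from h import *
import cv2
np.set_printoptions(precision=4,suppress=True)
P={"rim":((370,332),(408,169),.102),"barL":((423,369),(398,123),.075),"barR":((577,405),(302,51),.075),
"tip":((733,302),(83,92),None),"root":((752,128),(140,225),.075),"hingeL":((428,45),(330,400),.075)}
for k,(t,s,z) in P.items():
    X,e=tri(T(*t),S(*s)); print(k,X,"gap",e, *( (atz("top",T(*t),z),atz("side",S(*s),z)) if z else ()))
def blob(n,f):
    i=cv2.cvtColor(cv2.imread(f),cv2.COLOR_BGR2HSV)
    out={}
    for c,lo,hi in(("or",(4,180,120),(14,255,255)),("bl",(105,150,80),(125,255,255))):
        m=cv2.inRange(i,lo,hi); 
        roi=(170,210,210,300) if n=="top" else (255,330,330,360)
        k=np.zeros_like(m);k[roi[2 if 0 else 1]:roi[3],roi[0]:roi[2]]=1 
        if n=="side": k[:]=0;k[330:360,255:330]=1
        m=m*k; ys,xs=np.nonzero(m); out[c]=(xs.mean(),ys.mean()); print(n,c,len(xs),out[c])
    return out
a=blob("top","pics/top0.png");b=blob("side","pics/side0.png")
for c in a: X,e=tri(a[c],b[c]);print(c,X,e,atz("top",a[c],.108),atz("side",b[c],.108))
for nm,t,s in(("block near-left..",(48,268),(643,330)),("b2",(122,259),(714,346)),("b3",(157,468),None),("b4",(80,481),None)):
    print(nm,atz("top",T(*t),.045))
E
```

```text
rim [0.5419 0.0852 0.1037] gap 0.0014925159299877995 [0.5413 0.0852 0.102 ] [0.5431 0.0842 0.102 ]
barL [0.5168 0.0481 0.0791] gap 0.001940369198043231 [0.516 0.048 0.075] [0.5186 0.0454 0.075 ]
barR [ 0.4914 -0.0646  0.0766] gap 0.0013132946735108387 [ 0.4908 -0.0648  0.075 ] [ 0.4923 -0.0658  0.075 ]
tip [ 0.5589 -0.1591  0.2138] gap 0.0033679562681147705
root [ 0.692  -0.1918  0.0804] gap 0.0053760762068065905 [ 0.6956 -0.192   0.075 ] [ 0.6914 -0.1973  0.075 ]
hingeL [0.755  0.0468 0.0681] gap 0.002687098870033087 [0.7548 0.0469 0.075 ] [0.7505 0.0514 0.075 ]
top or 38 (np.float64(184.97368421052633), np.float64(226.97368421052633))
top bl 30 (np.float64(188.5), np.float64(248.66666666666666))
side or 33 (np.float64(269.4848484848485), np.float64(337.8484848484849))
side bl 53 (np.float64(292.45283018867923), np.float64(342.8679245283019))
or [0.5642 0.2997 0.1194] 6.203433868428263e-05 [0.565  0.3025 0.108 ] [0.5673 0.2944 0.108 ]
bl [0.5153 0.2923 0.113 ] 0.00013748438877172917 [0.5156 0.2935 0.108 ] [0.5163 0.2899 0.108 ]
block near-left.. [0.5901 0.3311 0.045 ]
b2 [0.5974 0.2758 0.045 ]
b3 [0.4412 0.2469 0.045 ]
b4 [0.431  0.3042 0.045 ]
```

Measurements agree with the known sizes:
- **Orange rod:** (0.564, 0.2985), consistent with the block's centre plus 50 mm.
- **Vial rim:** (0.542, 0.085), height 0.1037 against the expected 0.102.
- **Bar:** middle at (0.504, -0.008), yaw about -12.7°.
- **Red arm:** 199 mm long, about 0.77 rad above level.

Now I'll move above the rod.

Emit:
{"fn": "play_rows", "kwargs": {
  "motion": [
    {"x":0.97,"y":0.487},
    {"x":0.97,"y":0.487},
    {"x":0.97,"y":0.487},
    {"x":0.97,"y":0.487},
    {"x":0.97,"y":0.487},
    {"x":0.97,"y":0.487},
    {"x":0.97,"y":0.487},
    {"x":0.97,"y":0.487},
    {"x":0.97,"y":0.487},
    {"x":0.97,"y":0.487},
    {"x":0.97,"y":0.487},
    {"x":0.97,"y":0.487},
    {"x":0.97,"y":0.487},
    {"x":0.97,"y":0.487},
    {"x":0.97,"y":0.487},
    {"x":0.97,"y":0.487},
    {"x":0.97,"y":0.487},
    {"x":0.97,"y":0.487},
    {"x":0.9,"y":0.487},
    {}
  ],
  "fingers": 0.3
}}

```text
$.motion[0]: bad value
```

```bash
cat >> h.py <<'E'
from plant import ctrl
def to(p):
    o=ctrl.get_obs(); r=R.from_euler("xyz",o["orientation"],degrees=True)
    print(o["clock"],o["tool_pos"].round(4),o["orientation"].round(2),"F",o["force"].round(1),"op",round(o["opening"],4),o["gripper_force"],
      "\nrows(tool xyz /25mm):",(r.inv().apply(np.array(p)-o["tool_pos"])/.025).round(3))
E
python3 -c "
from h import *
to([.564,.2987,.094])"
```

```text
0.1 [0.187  0.6482 0.2257] [ 1.7992e+02 -1.0000e-02 -1.6090e+01] F [-0.2 -0.9  0.4] op 0.0877 0.0 
rows(tool xyz /25mm): [18.364  9.242  5.285]
```

The rows probably need all six numbers.

Emit:
{"fn": "play_rows", "kwargs": {
  "motion": [
    {"x":0.97,"y":0.487,"z":0,"rx":0,"ry":0,"rz":0},
    {"x":0.97,"y":0.487,"z":0,"rx":0,"ry":0,"rz":0},
    {"x":0.97,"y":0.487,"z":0,"rx":0,"ry":0,"rz":0},
    {"x":0.97,"y":0.487,"z":0,"rx":0,"ry":0,"rz":0},
    {"x":0.97,"y":0.487,"z":0,"rx":0,"ry":0,"rz":0},
    {"x":0.97,"y":0.487,"z":0,"rx":0,"ry":0,"rz":0},
    {"x":0.97,"y":0.487,"z":0,"rx":0,"ry":0,"rz":0},
    {"x":0.97,"y":0.487,"z":0,"rx":0,"ry":0,"rz":0},
    {"x":0.97,"y":0.487,"z":0,"rx":0,"ry":0,"rz":0},
    {"x":0.97,"y":0.487,"z":0,"rx":0,"ry":0,"rz":0},
    {"x":0.97,"y":0.487,"z":0,"rx":0,"ry":0,"rz":0},
    {"x":0.97,"y":0.487,"z":0,"rx":0,"ry":0,"rz":0},
    {"x":0.97,"y":0.487,"z":0,"rx":0,"ry":0,"rz":0},
    {"x":0.97,"y":0.487,"z":0,"rx":0,"ry":0,"rz":0},
    {"x":0.97,"y":0.487,"z":0,"rx":0,"ry":0,"rz":0},
    {"x":0.97,"y":0.487,"z":0,"rx":0,"ry":0,"rz":0},
    {"x":0.97,"y":0.487,"z":0,"rx":0,"ry":0,"rz":0},
    {"x":0.97,"y":0.487,"z":0,"rx":0,"ry":0,"rz":0},
    {"x":0.9,"y":0.48,"z":0,"rx":0,"ry":0,"rz":0},
    {"x":0,"y":0,"z":0,"rx":0,"ry":0,"rz":0}
  ],
  "fingers": 0.3
}}

```text
clock: 2.6
tool_pos: [0.5652, 0.297, 0.2264]
orientation: [180.0, 0.0, -16.2]
force: [-0.3, 0.6, 0.4]
opening: 0.0569
gripper_force: 0.0
```

Emit:
{"fn": "play_rows", "kwargs": {
  "motion": [
    {"x":-0.065,"y":-0.05,"z":0.9,"rx":0,"ry":0,"rz":0},
    {"x":0,"y":0,"z":0.9,"rx":0,"ry":0,"rz":0},
    {"x":0,"y":0,"z":0.9,"rx":0,"ry":0,"rz":0},
    {"x":0,"y":0,"z":0.9,"rx":0,"ry":0,"rz":0},
    {"x":0,"y":0,"z":0.9,"rx":0,"ry":0,"rz":0},
    {"x":0,"y":0,"z":0.6,"rx":0,"ry":0,"rz":0},
    {"x":0,"y":0,"z":0.2,"rx":0,"ry":0,"rz":0},
    {"x":0,"y":0,"z":0,"rx":0,"ry":0,"rz":0},
    {"x":0,"y":0,"z":0,"rx":0,"ry":0,"rz":0}
  ]
}}

```text
clock: 3.72
tool_pos: [0.5633, 0.3013, 0.095]
orientation: [-179.9, -0.1, -16.1]
force: [0.4, 0.1, 0.4]
opening: 0.0571
gripper_force: 0.0
```

Emit:
{"fn": "play_rows", "kwargs": {
  "motion": [
    {"x":0,"y":0,"z":0,"rx":0,"ry":0,"rz":0},
    {"x":0,"y":0,"z":0,"rx":0,"ry":0,"rz":0},
    {"x":0,"y":0,"z":0,"rx":0,"ry":0,"rz":0},
    {"x":0,"y":0,"z":0,"rx":0,"ry":0,"rz":0},
    {"x":0,"y":0,"z":0,"rx":0,"ry":0,"rz":0},
    {"x":0,"y":0,"z":0,"rx":0,"ry":0,"rz":0}
  ],
  "fingers": -1
}}

```text
clock: 4.47
tool_pos: [0.5627, 0.3006, 0.094]
orientation: [180.0, 0.0, -16.1]
force: [0.2, -1.0, 0.5]
opening: 0.0153
gripper_force: 30.0
```

Emit:
{"fn": "play_rows", "kwargs": {
  "motion": [
    {"x":0,"y":0,"z":-0.4,"rx":0,"ry":0,"rz":0},
    {"x":0,"y":0,"z":-0.9,"rx":0,"ry":0,"rz":0},
    {"x":0,"y":0,"z":-0.9,"rx":0,"ry":0,"rz":0},
    {"x":0,"y":0,"z":-0.9,"rx":0,"ry":0,"rz":0},
    {"x":0,"y":0,"z":-0.9,"rx":0,"ry":0,"rz":0},
    {"x":0,"y":0,"z":-0.9,"rx":0,"ry":0,"rz":0},
    {"x":0,"y":0,"z":-0.2,"rx":0,"ry":0,"rz":0},
    {"x":0.16,"y":0.85,"z":0,"rx":0,"ry":0,"rz":0},
    {"x":0.16,"y":0.85,"z":0,"rx":0,"ry":0,"rz":0},
    {"x":0.16,"y":0.85,"z":0,"rx":0,"ry":0,"rz":0},
    {"x":0.16,"y":0.85,"z":0,"rx":0,"ry":0,"rz":0},
    {"x":0.16,"y":0.85,"z":0,"rx":0,"ry":0,"rz":0},
    {"x":0.16,"y":0.85,"z":0,"rx":0,"ry":0,"rz":0},
    {"x":0.16,"y":0.85,"z":0,"rx":0,"ry":0,"rz":0},
    {"x":0.16,"y":0.85,"z":0,"rx":0,"ry":0,"rz":0},
    {"x":0.16,"y":0.85,"z":0,"rx":0,"ry":0,"rz":0},
    {"x":0.16,"y":0.85,"z":0,"rx":0,"ry":0,"rz":0},
    {"x":0,"y":0,"z":0,"rx":0,"ry":0,"rz":0},
    {"x":0,"y":0,"z":0,"rx":0,"ry":0,"rz":0}
  ]
}}

```text
clock: 6.85
tool_pos: [0.5425, 0.0855, 0.2216]
orientation: [-180.0, -0.0, -16.1]
force: [0.3, -0.3, 0.1]
opening: 0.0152
gripper_force: 30.0
```

Run:
```python
from h import *
import cv2
a=cams.snapshot("side"); b=cams.snapshot("top"); cv2.imwrite("pics/s1.png",a); cv2.imwrite("pics/t1.png",b)
f=lambda i,s:cv2.resize(i,None,fx=s,fy=s,interpolation=cv2.INTER_CUBIC)
L=f(a[205:305,270:370],4); Rr=f(b[170:270,230:330],4)
cv2.imwrite("pics/c1.png",np.hstack([L,Rr]))
for i in range(3): to([.542,.085,.222])
```

```text
6.95 [0.5425 0.086  0.2215] [-180.     -0.    -16.07] F [-0.5  0.2 -0.3] op 0.0151 29.970446527004242 
rows(tool xyz /25mm): [-0.008  0.043 -0.02 ]
6.95 [0.5425 0.086  0.2215] [-180.     -0.    -16.07] F [-0.5  0.2 -0.3] op 0.0151 29.970446527004242 
rows(tool xyz /25mm): [-0.008  0.043 -0.02 ]
6.95 [0.5425 0.086  0.2215] [-180.     -0.    -16.07] F [-0.5  0.2 -0.3] op 0.0151 29.970446527004242 
rows(tool xyz /25mm): [-0.008  0.043 -0.02 ]
```

View pics/c1.png

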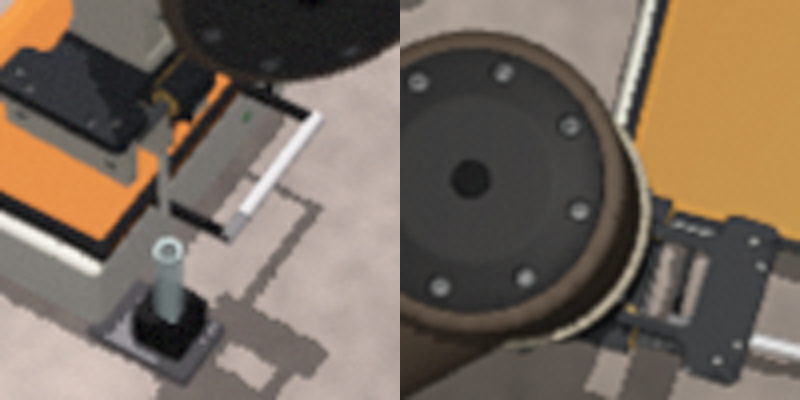

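In the side view (left half) the rod hangs vertically, lower end at crop (165,213), with the rim centre at (168,249) just below. In the top view the wrist hides the vial. Next I'll compare these with the projected positions.

```bash
cat >> h.py <<'E'
def proj(n,p):
    c=cams.get_calibration(n); f=240/np.tan(np.radians(c["vertical_fov"]/2))
    q=R.from_euler("xyz",c["rotation"],degrees=True).inv().apply(np.array(p)-c["position"])
    return np.array([c["cx"]-f*q[0]/q[2],c["cy"]+f*q[1]/q[2]])
E
python3 - <<'E'
from h import *
C=lambda p:((p-[270,205]+.4)*4).round(1)
for n,p in (("rim",[.5415,.085,.102]),("rodbot",[.5425,.086,.1375]),("rod40",[.5425,.086,.1775]),("rim+x2",[.5435,.085,.102]),("rim+y2",[.5415,.087,.102])): print(n,C(proj("side",p)))
E
```

```text
rim [169.8 251.9]
rodbot [167.4 217.3]
rod40 [167.  175.3]
rim+x2 [166.7 251. ]
rim+y2 [168.7 254.4]
```

Emit:
{"fn": "play_rows", "kwargs": {
  "motion": [
    {"x":-0.03,"y":0.03,"z":0.4,"rx":0,"ry":0,"rz":0},
    {"x":0,"y":0,"z":0.5,"rx":0,"ry":0,"rz":0},
    {"x":0,"y":0,"z":0.4,"rx":0,"ry":0,"rz":0},
    {"x":0,"y":0,"z":0.25,"rx":0,"ry":0,"rz":0},
    {"x":0,"y":0,"z":0.25,"rx":0,"ry":0,"rz":0},
    {"x":0,"y":0,"z":0,"rx":0,"ry":0,"rz":0}
  ]
}}

```text
clock: 7.7
tool_pos: [0.5412, 0.085, 0.1761]
orientation: [180.0, 0.0, -16.1]
force: [-0.3, 0.7, 0.8]
opening: 0.0153
gripper_force: 30.0
```

Run:
```python
from h import *
import cv2
a=cams.snapshot("side"); cv2.imwrite("pics/s2.png",a)
cv2.imwrite("pics/c2.png",cv2.resize(a[225:305,270:350],None,fx=6,fy=6,interpolation=cv2.INTER_CUBIC))
to([.5414,.0855,.106])
```

```text
7.75 [0.5415 0.0851 0.1765] [ 1.7999e+02  1.0000e-02 -1.6090e+01] F [ 0.2  0.4 -1.1] op 0.0153 29.970383048057556 
rows(tool xyz /25mm): [-0.007 -0.017  2.821]
```

View pics/c2.png

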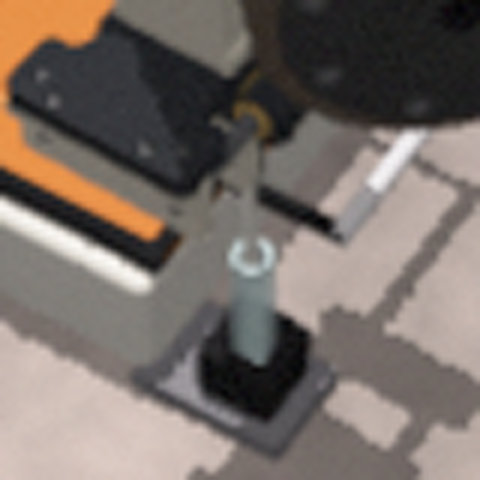

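The rod at column 250 enters the rim centred at (252,257), and there is no contact force, so I'll continue down.

Emit:
{"fn": "play_rows", "kwargs": {
  "motion": [
    {"x":0,"y":0,"z":0.5,"rx":0,"ry":0,"rz":0},
    {"x":0,"y":0,"z":0.6,"rx":0,"ry":0,"rz":0},
    {"x":0,"y":0,"z":0.6,"rx":0,"ry":0,"rz":0},
    {"x":0,"y":0,"z":0.5,"rx":0,"ry":0,"rz":0},
    {"x":0,"y":0,"z":0.3,"rx":0,"ry":0,"rz":0},
    {"x":0,"y":0,"z":0.2,"rx":0,"ry":0,"rz":0},
    {"x":0,"y":0,"z":0,"rx":0,"ry":0,"rz":0},
    {"x":0,"y":0,"z":0,"rx":0,"ry":0,"rz":0}
  ]
}}

```text
clock: 8.75
tool_pos: [0.5417, 0.0852, 0.1095]
orientation: [-180.0, -0.0, -16.1]
force: [0.1, -0.3, 0.7]
opening: 0.0148
gripper_force: 30.0
```

Emit:
{"fn": "play_rows", "kwargs": {
  "motion": [
    {"x":0,"y":0,"z":0.06,"rx":0,"ry":0,"rz":0},
    {"x":0,"y":0,"z":0.06,"rx":0,"ry":0,"rz":0},
    {"x":0,"y":0,"z":0,"rx":0,"ry":0,"rz":0},
    {"x":0,"y":0,"z":0,"rx":0,"ry":0,"rz":0}
  ]
}}

```text
clock: 9.25
tool_pos: [0.5414, 0.0851, 0.1061]
orientation: [180.0, 0.0, -16.1]
force: [-0.2, -0.4, 0.1]
opening: 0.0153
gripper_force: 30.0
```

Emit:
{"fn": "play_rows", "kwargs": {
  "motion": [
    {"x":0,"y":0,"z":0.06,"rx":0,"ry":0,"rz":0},
    {"x":0,"y":0,"z":0,"rx":0,"ry":0,"rz":0},
    {"x":0,"y":0,"z":0,"rx":0,"ry":0,"rz":0}
  ]
}}

```text
clock: 9.62
tool_pos: [0.5416, 0.0851, 0.1059]
orientation: [-180.0, -0.0, -16.1]
force: [-5.6, -0.3, 12.1]
opening: 0.015
gripper_force: 30.0
```

The 12 N upward force on contact shows it's seated. Now I'll release, rise, and start turning for the bar.

Emit:
{"fn": "play_rows", "kwargs": {
  "motion": [
    {"x":0,"y":0,"z":0,"rx":0,"ry":0,"rz":0},
    {"x":0,"y":0,"z":0,"rx":0,"ry":0,"rz":0},
    {"x":0,"y":0,"z":0,"rx":0,"ry":0,"rz":0},
    {"x":0,"y":0,"z":0,"rx":0,"ry":0,"rz":0},
    {"x":0,"y":0,"z":-0.6,"rx":0,"ry":0,"rz":0},
    {"x":0,"y":0,"z":-0.9,"rx":0,"ry":0,"rz":0},
    {"x":0,"y":0,"z":-0.9,"rx":0,"ry":0,"rz":1},
    {"x":0,"y":0,"z":-0.9,"rx":0,"ry":0,"rz":1},
    {"x":0,"y":0,"z":-0.7,"rx":0,"ry":0,"rz":1},
    {"x":0,"y":0,"z":0,"rx":0,"ry":0,"rz":1},
    {"x":0,"y":0,"z":0,"rx":0,"ry":0,"rz":1},
    {"x":0,"y":0,"z":0,"rx":0,"ry":0,"rz":1},
    {"x":0,"y":0,"z":0,"rx":0,"ry":0,"rz":1},
    {"x":0,"y":0,"z":0,"rx":0,"ry":0,"rz":1},
    {"x":0,"y":0,"z":0,"rx":0,"ry":0,"rz":1},
    {"x":0,"y":0,"z":0,"rx":0,"ry":0,"rz":1},
    {"x":0,"y":0,"z":0,"rx":0,"ry":0,"rz":1},
    {"x":0,"y":0,"z":0,"rx":0,"ry":0,"rz":1}
  ],
  "fingers": -0.1
}}

```text
clock: 11.88
tool_pos: [0.5416, 0.0851, 0.2057]
orientation: [-179.9, -0.0, -64.2]
force: [0.5, -0.3, -0.3]
opening: 0.0392
gripper_force: 0.0
```

Emit:
{"fn": "play_rows", "kwargs": {
  "motion": [
    {"x":0,"y":0,"z":0,"rx":0,"ry":0,"rz":1},
    {"x":0,"y":0,"z":0,"rx":0,"ry":0,"rz":1},
    {"x":0,"y":0,"z":0,"rx":0,"ry":0,"rz":1},
    {"x":0,"y":0,"z":0,"rx":0,"ry":0,"rz":1},
    {"x":0,"y":0,"z":0,"rx":0,"ry":0,"rz":1},
    {"x":0,"y":0,"z":0,"rx":0,"ry":0,"rz":1},
    {"x":0,"y":0,"z":0,"rx":0,"ry":0,"rz":1},
    {"x":0,"y":0,"z":0,"rx":0,"ry":0,"rz":1},
    {"x":0,"y":0,"z":0,"rx":0,"ry":0,"rz":1},
    {"x":0,"y":0,"z":0,"rx":0,"ry":0,"rz":0.65},
    {"x":0,"y":0,"z":0,"rx":0,"ry":0,"rz":0}
  ]
}}

```text
clock: 13.25
tool_pos: [0.5416, 0.0851, 0.2055]
orientation: [-180.0, 0.0, -102.7]
force: [0.5, -0.4, 0.1]
opening: 0.0395
gripper_force: 0.0
```

Run:
```python
from h import *
import cv2
a=cams.snapshot("side"); cv2.imwrite("pics/s3.png",a)
cv2.imwrite("pics/c3.png",cv2.resize(a[190:310,250:370],None,fx=5,fy=5,interpolation=cv2.INTER_CUBIC))
b=np.array([.504,-.0082,.075])-.025*np.array([.22,.975,0])
print(b)
to([b[0],b[1],.063])
for p in ([.5415,.0853,.102],[.5415,.0853,.132]): print((proj("side",p)-[250,190])*5)
```

```text
[ 0.4985   -0.032575  0.075   ]
13.3 [0.5416 0.0852 0.2054] [-1.7996e+02  3.0000e-02 -1.0263e+02] F [-0.6  0.8 -0.2] op 0.0393 0.0 
rows(tool xyz /25mm): [4.975 0.656 5.691]
[310.06526977 388.30626923]
[309.77333075 351.04784797]
```

View pics/c3.png

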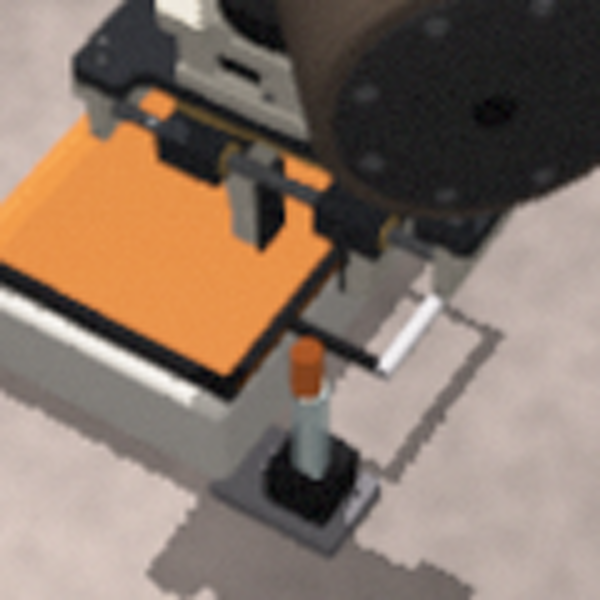

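The cap sits on the rim, its bottom at about (309,388) where the rim projects. Next is the bar, about 25 mm right of its middle.

Emit:
{"fn": "play_rows", "kwargs": {
  "motion": [
    {"x":0.995,"y":0.13,"z":0,"rx":0,"ry":0,"rz":0},
    {"x":0.995,"y":0.13,"z":0,"rx":0,"ry":0,"rz":0},
    {"x":0.995,"y":0.13,"z":0,"rx":0,"ry":0,"rz":0},
    {"x":0.995,"y":0.13,"z":0,"rx":0,"ry":0,"rz":0},
    {"x":0.995,"y":0.13,"z":0,"rx":0,"ry":0,"rz":0},
    {"x":0,"y":0,"z":0.9,"rx":0,"ry":0,"rz":0},
    {"x":0,"y":0,"z":0.9,"rx":0,"ry":0,"rz":0},
    {"x":0,"y":0,"z":0.9,"rx":0,"ry":0,"rz":0},
    {"x":0,"y":0,"z":0.9,"rx":0,"ry":0,"rz":0},
    {"x":0,"y":0,"z":0,"rx":0,"ry":0,"rz":0}
  ]
}}

```text
clock: 14.55
tool_pos: [0.4966, -0.034, 0.1134]
orientation: [179.8, -0.1, -102.7]
force: [0.0, 0.8, -0.7]
opening: 0.0397
gripper_force: 0.0
```

Emit:
{"fn": "play_rows", "kwargs": {
  "motion": [
    {"x":0,"y":0,"z":0.5,"rx":0,"ry":0,"rz":0},
    {"x":0,"y":0,"z":0.5,"rx":0,"ry":0,"rz":0},
    {"x":0,"y":0,"z":0.5,"rx":0,"ry":0,"rz":0},
    {"x":0,"y":0,"z":0.5,"rx":0,"ry":0,"rz":0},
    {"x":0,"y":0,"z":0.3,"rx":0,"ry":0,"rz":0},
    {"x":0,"y":0,"z":0,"rx":0,"ry":0,"rz":0},
    {"x":0,"y":0,"z":0,"rx":0,"ry":0,"rz":0}
  ]
}}

```text
clock: 15.42
tool_pos: [0.4985, -0.0326, 0.0573]
orientation: [-180.0, 0.0, -102.7]
force: [-0.4, -0.1, 0.4]
opening: 0.0396
gripper_force: 0.0
```

Emit:
{"fn": "play_rows", "kwargs": {
  "motion": [
    {"x":0,"y":0,"z":0,"rx":0,"ry":0,"rz":0},
    {"x":0,"y":0,"z":0,"rx":0,"ry":0,"rz":0},
    {"x":0,"y":0,"z":0,"rx":0,"ry":0,"rz":0},
    {"x":0,"y":0,"z":0,"rx":0,"ry":0,"rz":0},
    {"x":0,"y":0,"z":0,"rx":0,"ry":0,"rz":0}
  ],
  "fingers": -1
}}

```text
clock: 16.05
tool_pos: [0.5003, -0.0329, 0.0578]
orientation: [-179.8, 0.0, -102.7]
force: [5.9, -4.5, -1.8]
opening: 0.0093
gripper_force: 30.1
```

Run:
```python
from h import *
t=.77; r=.230
print("full move toward hinge (viewer x), up, mm:",(1-np.cos(t))*r*1e3,np.sin(t)*r*1e3)
a=np.linspace(0,t,15)
print(np.c_[ -np.diff(np.cos(a))*r/.025, np.diff(np.sin(a))*r/.025].round(3).tolist())
to([.4985,-.0326,.0573])
```

```text
full move toward hinge (viewer x), up, mm: 64.88054598948305 160.11110488429205
[[0.014, 0.506], [0.042, 0.504], [0.069, 0.501], [0.097, 0.497], [0.124, 0.491], [0.151, 0.483], [0.177, 0.474], [0.203, 0.463], [0.228, 0.452], [0.252, 0.438], [0.276, 0.424], [0.299, 0.408], [0.321, 0.391], [0.342, 0.373]]
16.05 [ 0.5003 -0.0329  0.0578] [-1.7980e+02  3.0000e-02 -1.0266e+02] F [ 5.9 -4.5 -1.8] op 0.0093 30.089071691036224 
rows(tool xyz /25mm): [0.005 0.073 0.02 ]
```

The bar is held (opening 9.3 mm). Now I'll lift it along its arc; toward the hinge is tool -y.

Emit:
{"fn": "play_rows", "kwargs": {
  "motion": [
    {"x":0,"y":-0.094,"z":-0.506,"rx":0,"ry":0,"rz":0},
    {"x":0,"y":-0.042,"z":-0.504,"rx":0,"ry":0,"rz":0},
    {"x":0,"y":-0.069,"z":-0.501,"rx":0,"ry":0,"rz":0},
    {"x":0,"y":-0.097,"z":-0.497,"rx":0,"ry":0,"rz":0},
    {"x":0,"y":-0.124,"z":-0.491,"rx":0,"ry":0,"rz":0},
    {"x":0,"y":-0.151,"z":-0.483,"rx":0,"ry":0,"rz":0},
    {"x":0,"y":-0.177,"z":-0.474,"rx":0,"ry":0,"rz":0},
    {"x":0,"y":-0.203,"z":-0.463,"rx":0,"ry":0,"rz":0},
    {"x":0,"y":-0.228,"z":-0.452,"rx":0,"ry":0,"rz":0},
    {"x":0,"y":-0.252,"z":-0.438,"rx":0,"ry":0,"rz":0},
    {"x":0,"y":-0.276,"z":-0.424,"rx":0,"ry":0,"rz":0},
    {"x":0,"y":-0.299,"z":-0.408,"rx":0,"ry":0,"rz":0},
    {"x":0,"y":-0.321,"z":-0.391,"rx":0,"ry":0,"rz":0},
    {"x":0,"y":-0.342,"z":-0.373,"rx":0,"ry":0,"rz":0},
    {"x":0,"y":0,"z":0,"rx":0,"ry":0,"rz":0},
    {"x":0,"y":0,"z":0,"rx":0,"ry":0,"rz":0}
  ]
}}

```text
clock: 18.05
tool_pos: [0.5613, -0.0478, 0.2182]
orientation: [179.8, -0.1, -102.7]
force: [-12.7, 4.1, 10.5]
opening: 0.0091
gripper_force: 30.0
```

Run:
```python
from h import *
import cv2
a=cams.snapshot("side"); cv2.imwrite("pics/s4.png",a); b=cams.snapshot("top"); cv2.imwrite("pics/t4.png",b)
f=lambda i:cv2.resize(i,None,fx=4,fy=4,interpolation=cv2.INTER_CUBIC)
cv2.imwrite("pics/c4.png",np.hstack([f(a[140:290,240:340]),f(b[120:270,320:420])]))
to([.4985,-.0326,.0573])
```

```text
18.15 [ 0.5613 -0.0478  0.2182] [ 1.7978e+02 -8.0000e-02 -1.0269e+02] F [-11.    4.1   9.8] op 0.0089 30.03176361322403 
rows(tool xyz /25mm): [-0.049  2.558  6.446]
```

View pics/c4.png

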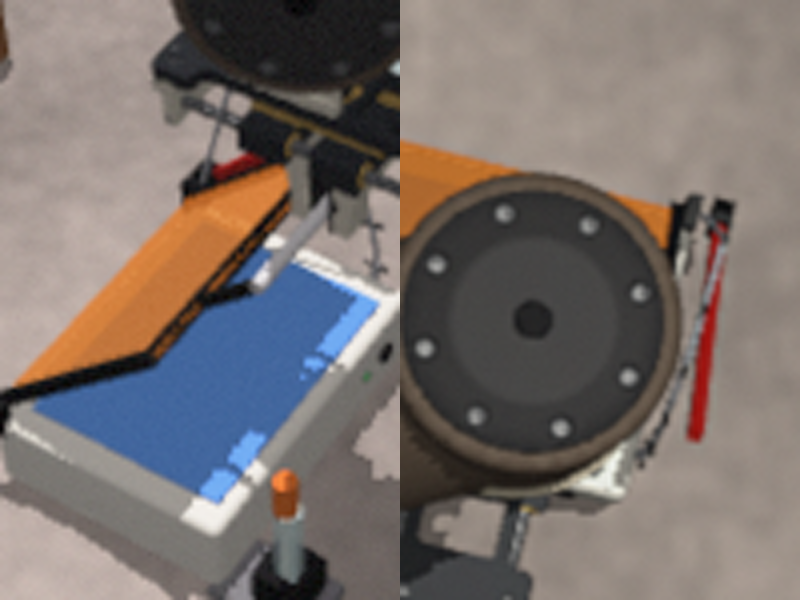

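The screen is up. In the side crop the frame's left corner is at (152,358) and the left end of the bar at (258,285), with the rod still seated. The radial force of about 15 N shows I'm pushing slightly toward the hinge. Next I'll fit the two angles with a constrained model.

```bash
cat > fit.py <<'E'
from h import *
import cv2
from scipy.optimize import least_squares
def redtip(n,f,far):
    i=cv2.cvtColor(cv2.imread(f),cv2.COLOR_BGR2HSV)
    m=cv2.inRange(i,(0,150,60),(4,255,255))|cv2.inRange(i,(174,150,60),(180,255,255))
    k=np.zeros_like(m)
    if n=="top": k[150:240,385:410]=1
    else: k[155:200,285:345]=1
    ys,xs=np.nonzero(m*k); P=np.c_[xs,ys].astype(float); c=P.mean(0); d=np.linalg.svd(P-c)[2][0]
    if d@far<0:d=-d
    return c+d*(((P-c)@d).max()+.3), c, len(P)
tt,tc,nt=redtip("top","pics/top0.png",np.array([0,1])); ts,sc,ns=redtip("side","pics/side0.png",np.array([1,-1]))
print(tt,tc,nt,ts,sc,ns, T(733,302),S(83,92))
C=lambda X,Y:(240+X/4-.4,140+Y/4-.4)
def pt(q,x,y,th,z=0):
    ex=np.array([np.cos(q[2]),np.sin(q[2]),0]);ey=np.array([-ex[1],ex[0],0]);ez=np.array([0,0,1.])
    return np.array([q[0],q[1],.075])+y*ey+ex*(x*np.cos(th)+z*np.sin(th))+ez*(-x*np.sin(th)+z*np.cos(th))
def res(q):
    o={"top":q[5:7],"side":q[7:9]}; r=[]
    def add(n,p,uv): r.extend(proj(n,p)+o[n]-np.array(uv))
    for y,t,s in((.057,(423,369),(398,123)),(-.057,(577,405),(302,51))):
        add("top",pt(q,-.23,y,0),T(*t)); add("side",pt(q,-.23,y,0),S(*s))
    tip=pt(q,-.2,-.133,q[3]); add("top",tip,tt); add("side",tip,ts)
    # frame front-left corner: local coords free (x,y,z)
    c=q[9:12]
    add("side",pt(q,*c[:2],0,c[2]),S(415,222)); add("side",pt(q,*c[:2],q[4],c[2]),C(152,358))
    add("side",pt(q,-.23,.057,q[4]),C(250,287))
    r.extend(np.array(q[5:9])/1.0); r.extend((c-[-.175,.111,.003])/.003)
    return np.array(r)
s=least_squares(res,[.728,-.0588,-.222,.77,.77,0,0,0,0,-.175,.111,.003],x_scale=[.01,.01,.01,.01,.01,1,1,1,1,.01,.01,.01])
np.set_printoptions(precision=4,suppress=True)
J=s.jac;cov=np.linalg.inv(J.T@J)
print(s.x,"\nsd",np.sqrt(np.diag(cov))[:5],"diff sd",np.sqrt(cov[3,3]+cov[4,4]-2*cov[3,4]),"\nres",s.fun.round(2))
print("bar at mark along x_v,z:",.23*(1-np.cos(s.x[3])),.075+.23*np.sin(s.x[3]))
E
python3 fit.py
```

```text
[393.3149602  229.45783266] [395.72868217 209.07751938] 129 [337.03733072 164.32791675] [314.36752137 174.08547009] 117 (393.7125, 229.025) (335.6, 165.5875)
[ 0.7275 -0.0642 -0.2441  0.7791  0.7591 -0.1109  0.327  -0.2824 -0.4096
 -0.1758  0.1101  0.0005] 
sd [0.0021 0.0031 0.0124 0.0139 0.0111] diff sd 0.01740991880487769 
res [ 0.47 -0.55 -0.23  0.03 -0.48  0.42  0.18  0.26  0.12 -0.19 -0.46  0.6
  0.68 -0.26 -1.08  0.2   1.19 -0.42 -0.11  0.33 -0.28 -0.41 -0.26 -0.3
 -0.82]
bar at mark along x_v,z: 0.06633665725650108 0.23659922723213744
```

The mark is at 0.779 rad and the screen at 0.759. I'll raise it slightly, which also relieves the radial push.

Emit:
{"fn": "play_rows", "kwargs": {
  "motion": [
    {"x":0,"y":0,"z":-0.09,"rx":0,"ry":0,"rz":0},
    {"x":0,"y":0,"z":-0.09,"rx":0,"ry":0,"rz":0},
    {"x":0,"y":0,"z":0,"rx":0,"ry":0,"rz":0},
    {"x":0,"y":0,"z":0,"rx":0,"ry":0,"rz":0},
    {"x":0,"y":0,"z":0,"rx":0,"ry":0,"rz":0},
    {"x":0,"y":0,"z":0,"rx":0,"ry":0,"rz":0}
  ]
}}

```text
clock: 18.9
tool_pos: [0.564, -0.0483, 0.2215]
orientation: [-180.0, -0.1, -102.7]
force: [2.3, -4.7, -5.4]
opening: 0.0089
gripper_force: 30.0
```

Run:
```python
from h import *
import cv2
a=cams.snapshot("side"); cv2.imwrite("pics/s5.png",a)
f=lambda i:cv2.resize(i,None,fx=4,fy=4,interpolation=cv2.INTER_CUBIC)
cv2.imwrite("pics/c5.png",f(a[140:290,240:340]))
to([.5613,-.0478,.2182])
```

```text
18.95 [ 0.564  -0.0483  0.2215] [-1.7998e+02 -7.0000e-02 -1.0271e+02] F [ 3.  -5.6 -6.6] op 0.0092 30.01013606786728 
rows(tool xyz /25mm): [0.005 0.111 0.131]
```

View pics/c5.png

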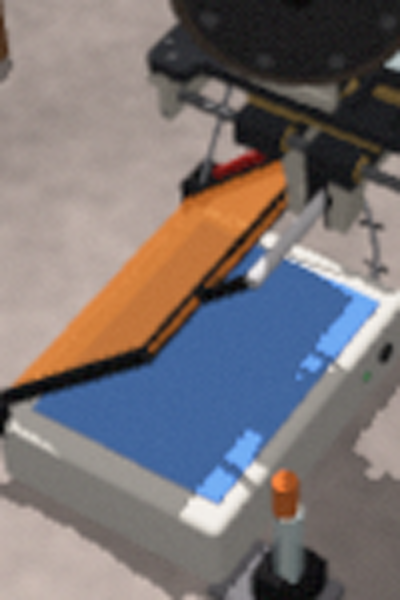

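The screen moved 4.3 mm along its arc, which puts it at about 0.778 rad, level with the mark. The bar (left end about (248,282)) is still gripped and the rod is seated. I'll hand in.

```bash
python3 -c "
from plant import workorder
print(workorder.close_job())"
```

```text
the job is handed in; nothing more can be done
None
```

The orange-capped rod is seated in the vial and released, and the arm is holding the amber screen at about 0.78 rad, within roughly 0.02 rad of my estimate for the red arm; the job was handed in at about 19 s, and the verdict was not shown.

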